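# Seat the tool box cover and draw the clay paddle out through its hand opening

## Robot

A 6-joint arm with a two-finger parallel gripper is mounted at the origin on the work surface. World frame = base frame: x ahead of the robot, y to its left, z up, the work surface at z = 0. Lengths are in mm, angles in rad, forces in N, time in s.
With the tool pointing down it reaches from about 325 to 775 mm from the base axis. Payload 5.5 kg.
Tool frame: the origin (TCP) lies on the mounting face of the last link; the fingertips stand 182 mm ahead of it and the grasp point (between the pads) lies 163 mm ahead of it; z points along the fingers, y is the line along which they close (so a half turn about z gives the same grasp; the last joint's range is limited). The gripper opens to 88 mm and grips with 3 to 60 N. Pads are 20 mm wide; open, the fingers measure 115 mm over their backs; the gripper's body (75 mm by 178 mm) begins 61 mm behind the grasp point.
Start: joints at [1.249, 0.091, 1.231, -0, 1.82, -0.057], TCP at [157.034, 579.101, 404.631] pointing down, gripper open.
Joint ranges: [-2.87, 2.87], [-0.86, 2.18], [0.17, 2.46], [-1.51, 4.65], [0.06, 2.69], [-2.65, 2.65]. Speed limits (rad/s): [2.57, 2.57, 3.01, 3.14, 3.14, 3.14].

## Interface

Orientations are given as a unit quaternion [x, y, z, w].
In Python, from bench import robot gives the robot as it stands.
- The arm moves only by the tool send_rows, never from a script. Its argument "deltas" is a list of rows, each a list of 3 entries, a list of its own where there are three numbers: the gripper command: -1 is fully open, 1 is shut, values between are in proportion, then the shift along the world's x, y, z in m, then the turn, a rotation vector about the world's x, y, z in degrees. In form: [[grip, [tx, ty, tz], [rx, ry, rz]], ...]. A call has 1 to 10 rows; each row is the pose to reach, as a shift and turn from the pose commanded when the call began; what a row does not reach only later rows make up. A row lasts 1/8 s, in which the tool goes at most 62.5 mm and 10.7 degrees, less where a joint would pass 70% of its speed; a pose out of reach is approached as far as the arm can. A call with a gripper value outside its range is refused whole. The fingers move at their own pace and stop on an object; the grip force is fixed at half the most. Time passes only in rows, so rows that repeat a pose let the fingers close. It gives the time, the measured TCP pose, the force, the opening and the grip force at its end, in the units of the state.
- robot.state(): the state, without advancing time (a new reading comes with each control period).
- robot.capture(name): name is "scene" or "top" or "wrist"; returns (picture, depth): 420x560x3 uint8, red, green, blue; 420x560 float32, mm along the optical axis (not along the pixel's ray), 0 where there is no reading.
- robot.camera_params(name): a dict with "camera_matrix" (3x3 intrinsics, pixels), "T" (4x4, takes a point from camera to world coordinates). Camera axes: x right, y up, looking along -z (the intrinsics and any distortion apply to the point x, -y, -z); pixel columns grow to the right and rows downward; lengths in mm; the calibration is good to about 2 mm. The wrist camera is an equidistant fisheye: a pixel r from the principal point sees the ray r / f radians off the axis. A picture is of the moment at which its call begins: read the wrist's pose just before it. camera_params takes no time and is no camera call; for the wrist camera it gives the pose at the moment of the call.
- robot.sign_off(): hands the job in; it is judged then, once.
The state is a dict: "time_s": time; "joint_pos": joint angles; "qd": joint speeds; "joint_torque": joint torques, N m; "tool_pos": TCP position; "eef_rot": TCP orientation; "ft_force": force on the tool from outside, world axes, zero at the start; "ft_torque": the same for the moment, N m; "grip_width": finger opening in mm; "gripper_force": force on a finger pad.
Only numpy, scipy, OpenCV 4.12 (cv2) and the standard library are available. Lean on these libraries where they do the work, as an engineer would, in place of code of your own. Each camera call takes 0.05 s, during which the arm holds its last target. There are 200 camera calls.

## Task

The cover of the potter's tool box has worked up off its seat: press it down until it is fully home all round. Then take the long wooden paddle out through the cover's hand opening (slide it along under the cover and tilt it, as it is longer than the opening), leaving the cover home and the things around the box alone. Finish while still gripping the paddle, holding it still in the air with all of it at least 6 cm above the cover; do not put it down or let go.

Things in the scene. Friction and masses are not known exactly. Their poses are not given: they have to be found in the camera images.
- toolbox: Shallow wooden tool box, fixed to the table: 180 mm (x) by 356 mm (y) outside, walls 8 mm thick and 54 mm high, floor 8 mm thick (inside 164 x 340 mm). Origin: centre of its underside; x across the box, y along it, z up. A cover plate 6 mm thick lies over the whole box, with one hand opening in its middle.
- opening (a point): Centre of the cover's rectangular hand opening, 140 mm (x) by 200 mm (y), box axes; its height is that of the cover's upper face once home, 60 mm above the table. Beyond the opening, 70 mm of the inside is hidden under the cover at each end of the box; 46 mm between floor and cover when home.
- cover (a joint): Height in m of the cover above its seat on the box walls: 0 = home (resting on the walls all round), at most 0.012. It slides straight up and down on four stiff pins without tilting and stays where it is left; about 5 N anywhere on it pushes it down, about 11 N lifts it.
- deck_left (a point): Centre of the upper face of the cover's solid end part on the box's +y side (rises and sinks with the cover). The part is 180 mm (x) by 78 mm (y) and can be pressed anywhere. Box axes.
- deck_right (a point): The same on the box's -y side.
- paddle_center (a point): Middle of the wooden clay paddle, half-way along and half-way up. It lies flat on the box floor along the box's y, blade towards the box's +y, both ends hidden under the cover. 240 mm long, 22 mm thick throughout; x runs along it to the blade's end, z is up. Centre of mass at about x = +16 mm; 0.10 to 0.18 kg.
- blade_end (a point): Middle of the paddle's blade end face, at x = +120 mm from paddle_center. The blade (x from -10 to +120 mm) is 40 mm wide.
- handle_end (a point): Middle of the paddle's handle end face, at x = -120 mm from paddle_center. The handle (x from -120 to -10 mm) is 26 mm wide.
- bowl: Bystander beside the box: earthenware bowl, 116 mm across, 50 mm high. Leave alone. Origin: centre of its underside.
- cup_a: Bystander beside the box: small earthenware cup, 68 mm across, 65 mm high. Leave alone. Origin: centre of its underside.
- cup_b: Bystander beside the box: white cup, 72 mm across, 70 mm high. Leave alone. Origin: centre of its underside.
- rib: Bystander beside the box: flat wooden rib, 120 x 50 x 12 mm. Leave alone. Origin: centre of its underside.
- brush: Bystander beside the box: brush lying on the table. Leave alone. Origin: on its axis, lying along its own x.
- jar: Bystander beside the box: small lidded jar, 60 mm across, 75 mm high. Leave alone. Origin: centre of its underside.
- batten: Bystander beside the box: thin plywood batten, 160 x 26 x 12 mm. Leave alone. Origin: centre of its underside.
There are look-alikes about, which are no part of the job. What is shaped like the part that bears paddle_center but blue is not meant.

How it is judged (in metres and radians):
On the way, in this order (a step that is already met when the one before it is completed fails the run):
1. the cover is pressed home while the paddle still lies in the box (value of joint cover below 0.002 m and height (world z) of paddle_center below 0.035 m and height (world z) of each of blade_end, handle_end below 0.05 m), for 0.2 s.
2. the paddle slants through the opening, one end above the cover and the other still in the box, the cover home (value of joint cover below 0.002 m and ((height (world z) of blade_end above 0.065 m and height (world z) of handle_end below 0.054 m) or (height (world z) of handle_end above 0.065 m and height (world z) of blade_end below 0.054 m))), for 0.1 s.
At the end, for the whole second after the job is handed in: The paddle is held in the gripper, still (under 30 mm/s and 0.3 rad/s), both its end points more than 120 mm above the table (60 mm above the seated cover), and the cover is within 2 mm of home (value of joint cover below 0.002 m and height (world z) of each of blade_end, handle_end above 0.12 m and contact force between paddle and the fingers above 1 N and linear speed of paddle below 0.03 m/s and angular speed of paddle below 0.3 rad/s); the arm keeps its last pose, push and grip.
It fails at once if a bystander is moved by more than 30 mm (distance of any of bowl, cup_a, cup_b, rib, brush, jar, batten from where it was at the start of the episode above 0.03 m).
It also fails if it takes over 42 s, if anything falls off the work surface, if the arm or the gripper's body presses on something with over 40 N, if the wrist force passes 120 N, or if a joint passes its speed limit or range.

## Working session

There is one attempt and no reset: what is moved stays moved. The work goes in short steps, Python scripts to look and compute and a tool call to move; the robot and the scene stay as the last step left them, time stands still between calls to the robot, and variables do not carry over. Pictures are saved under pics/ and viewed, at most 10 in all, crops included, and the job is handed in when it is done.

Besides the shell and the picture viewer there is one more tool, called after "Emit:" as name(argument=value, ...), one argument or row to a line, values as JSON. send_rows: Moves the arm, as the interface text tells. Its arguments: {"type":"object","properties":{"deltas":{"type":"array"}},"required":["deltas"]}

```bash
mkdir -p pics; ls
cat > h.py <<'E'
from bench import robot
import numpy as np, cv2
def cap(n,f):
    P=robot.camera_params(n); im,d=robot.capture(n)
    cv2.imwrite('pics/'+f+'.png',im[:,:,::-1]); np.savez('pics/'+f+'.npz',im=im,d=d,K=P['camera_matrix'],T=P['T'])
    return im,d,P
def cloud(f):
    z=np.load('pics/'+f+'.npz'); d=z['d'];K=z['K'];T=z['T']
    v,u=np.mgrid[:d.shape[0],:d.shape[1]]
    p=np.stack([(u-K[0,2])/K[0,0]*d,-(v-K[1,2])/K[1,1]*d,-d,np.ones_like(d)],-1)@T.T
    return p[...,:3],d
E
python3 - <<'E'
from h import *
for n in('top','scene'): 
    _,_,P=cap(n,n+'1'); print(P)
print(robot.state())
E
```

```text
pics
{'camera_matrix': array([[485.63593136,   0.        , 273.38593319],
       [  0.        , 485.63593136, 203.79315633],
       [  0.        ,   0.        ,   1.        ]]), 'T': array([[-4.18220719e-03,  9.94848333e-01, -1.01288215e-01,
         3.67983659e+02],
       [-9.99930565e-01, -5.27635941e-03, -1.05368681e-02,
         3.15523797e+01],
       [-1.10170187e-02,  1.01237115e-01,  9.94801323e-01,
         1.26083003e+03],
       [ 0.00000000e+00,  0.00000000e+00,  0.00000000e+00,
         1.00000000e+00]])}
{'camera_matrix': array([[438.4332868 ,   0.        , 284.60056671],
       [  0.        , 438.4332868 , 210.80620641],
       [  0.        ,   0.        ,   1.        ]]), 'T': array([[-6.44420837e-01, -5.16076407e-01,  5.64257855e-01,
         1.24207994e+03],
       [ 7.64635027e-01, -4.27738543e-01,  4.82050842e-01,
         7.04776877e+02],
       [-7.42023384e-03,  7.42094927e-01,  6.70253728e-01,
         9.59551787e+02],
       [ 0.00000000e+00,  0.00000000e+00,  0.00000000e+00,
         1.00000000e+00]])}
{'time_s': 0.1, 'joint_pos': array([ 1.24930044e+00,  9.17748581e-02,  1.23177991e+00, -2.95110490e-06,
        1.81976582e+00, -5.67211254e-02]), 'qd': array([ 4.71034308e-04, -1.10459850e-03, -1.56382756e-03,  6.67685158e-04,
        2.49471955e-04,  6.88253698e-05]), 'joint_torque': array([ 2.03504773e-03, -4.47858918e+01, -4.07570457e+01,  6.99960790e-02,
        2.84281850e-02, -1.17171599e-04]), 'tool_pos': array([157.04638164, 579.1375409 , 403.61672339]), 'eef_rot': array([ 1.32001314e-01,  9.91249165e-01, -8.48830767e-04, -1.61006078e-04]), 'ft_force': array([-0.21048876,  0.24149747,  0.54104445]), 'ft_torque': array([ 0.01185075,  0.03328426, -0.02769795]), 'gripper_force': 0.0, 'grip_width': 87.70583263461548}
```

View pics/top1.png

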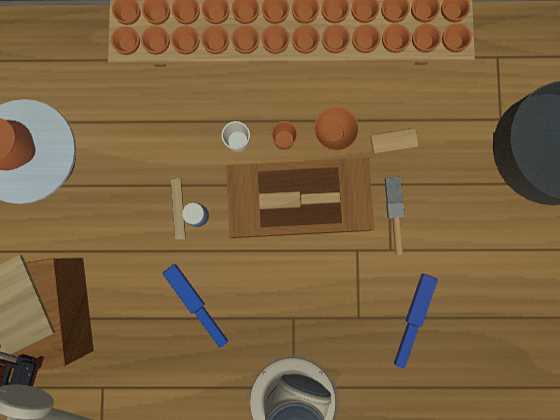

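View pics/scene1.png

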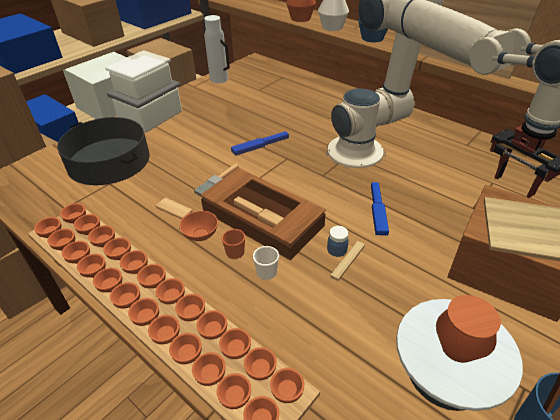

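The top view shows the cover at cols 228–372, rows 160–237, with the opening at 258–341 × 168–226. The paddle's wide blade runs to the left (+y), its shoulder is near (300,199), and the handle is to the right. The bowl and cups are on the far side, the jar and batten to the left, and the brush to the right.

Run:
```python
from h import *
p,d=cloud('top1')
sub=p[150:250,215:385]; z=sub[...,2]
ok=(sub[...,2]>52)&(sub[...,2]<85)
n,l=cv2.connectedComponents(ok.astype(np.uint8))
i=np.argmax(np.bincount(l[l>0])); m=l==i
q=sub[m]; print('cover z',np.median(q[:,2]),np.percentile(q[:,2],[5,95]),cv2.minAreaRect(q[:,:2].astype(np.float32)))
hole=(z<50)&(np.hypot(sub[...,0]-np.median(q[:,0]),sub[...,1]-np.median(q[:,1]))<400)
n,l,st,c=cv2.connectedComponentsWithStats(hole.astype(np.uint8))
box=np.zeros_like(hole);box[18:78,40:130]=1
pad=box&(z>20)&(z<48)
q=sub[pad];print('paddle',len(q),np.median(q[:,2]),cv2.minAreaRect(q[:,:2].astype(np.float32)))
fl=box&(z<16);q=sub[fl];print('floor',np.median(q[:,2]),cv2.minAreaRect(q[:,:2].astype(np.float32)))
for r in (195,199,203):print([tuple(np.round(p[r,c]).astype(int)) for c in (262,275,290,298,304,320,335)])
for nm,(u,v) in dict(bowl=(336,128),cupa=(284,133),cupb=(236,134),jar=(195,213),bat=(178,208),brush=(395,198),rib=(394,141)).items():print(nm,p[v,u].round())
for c in (280,320):print(c,[tuple(np.round(p[r,c]).astype(int)) for r in range(188,212)])
```

```text
cover z 69.10318181935133 [65.16631344 72.94023834] ((507.7240295410156, -19.863571166992188), (180.64186096191406, 356.6057434082031), 2.7997920513153076)
paddle 1049 28.129559689196185 ((508.1716003417969, -21.067657470703125), (40.46370315551758, 205.14617919921875), 3.1917917728424072)
floor 6.493226425207922 ((514.4896850585938, -22.327354431152344), (146.8994903564453, 209.74533081054688), 2.7419497966766357)
[(np.int64(516), np.int64(74), np.int64(29)), (np.int64(516), np.int64(40), np.int64(30)), (np.int64(516), np.int64(2), np.int64(28)), (np.int64(516), np.int64(-18), np.int64(28)), (np.int64(516), np.int64(-34), np.int64(24)), (np.int64(516), np.int64(-75), np.int64(26)), (np.int64(515), np.int64(-113), np.int64(26))]
[(np.int64(506), np.int64(74), np.int64(28)), (np.int64(506), np.int64(40), np.int64(30)), (np.int64(506), np.int64(2), np.int64(23)), (np.int64(505), np.int64(-18), np.int64(33)), (np.int64(505), np.int64(-34), np.int64(28)), (np.int64(505), np.int64(-74), np.int64(28)), (np.int64(505), np.int64(-112), np.int64(32))]
[(np.int64(495), np.int64(74), np.int64(3
[... 1912 characters left out ...]
), np.int64(32)), (np.int64(510), np.int64(-75), np.int64(27)), (np.int64(507), np.int64(-74), np.int64(33)), (np.int64(505), np.int64(-74), np.int64(28)), (np.int64(503), np.int64(-74), np.int64(28)), (np.int64(500), np.int64(-74), np.int64(29)), (np.int64(498), np.int64(-74), np.int64(26)), (np.int64(497), np.int64(-76), np.int64(6)), (np.int64(494), np.int64(-76), np.int64(11)), (np.int64(492), np.int64(-76), np.int64(6)), (np.int64(490), np.int64(-76), np.int64(1)), (np.int64(487), np.int64(-76), np.int64(6)), (np.int64(485), np.int64(-76), np.int64(2)), (np.int64(481), np.int64(-76), np.int64(10)), (np.int64(479), np.int64(-76), np.int64(6)), (np.int64(476), np.int64(-76), np.int64(9))]
```

Emit:
send_rows(
  deltas=[
    [1, [0.344, -0.46, -0.08], [0, 0, -72]],
    [1, [0.344, -0.46, -0.08], [0, 0, -72]],
    [1, [0.344, -0.46, -0.08], [0, 0, -72]],
    [1, [0.344, -0.46, -0.08], [0, 0, -72]],
    [1, [0.344, -0.46, -0.08], [0, 0, -72]],
    [1, [0.344, -0.46, -0.08], [0, 0, -72]],
    [1, [0.344, -0.46, -0.08], [0, 0, -72]],
    [1, [0.344, -0.46, -0.08], [0, 0, -72]],
    [1, [0.344, -0.46, -0.13], [0, 0, -72]],
    [1, [0.344, -0.46, -0.14], [0, 0, -72]],
  ],
)

```text
time_s: 1.35
tool_pos: [501.9, 116.9, 263.1]
eef_rot: [0.69, 0.724, -0.0, -0.0]
ft_force: [-0.7, 0.6, -0.2]
grip_width: 0.4
gripper_force: 0.0
```

Emit:
send_rows(
  deltas=[
    [1, [0, 0, -0.009], [0, 0, 0]],
    [1, [0, 0, -0.012], [0, 0, 0]],
    [1, [0, 0, -0.015], [0, 0, 0]],
    [1, [0, 0, -0.017], [0, 0, 0]],
    [1, [0, 0, -0.019], [0, 0, 0]],
    [1, [0, 0, -0.02], [0, 0, 0]],
    [1, [0, 0, -0.021], [0, 0, 0]],
    [1, [0, 0, -0.021], [0, 0, 0]],
  ],
)

```text
time_s: 2.35
tool_pos: [500.7, 120.0, 245.5]
eef_rot: [0.689, 0.725, 0.001, 0.0]
ft_force: [-3.8, -1.0, 4.9]
grip_width: 0.2
gripper_force: 2.6
```

Emit:
send_rows(
  deltas=[
    [1, [0, 0, -0.002], [0, 0, 0]],
    [1, [0, 0, -0.004], [0, 0, 0]],
    [1, [0, 0, -0.005], [0, 0, 0]],
    [1, [0, 0, -0.006], [0, 0, 0]],
    [1, [0, 0, -0.006], [0, 0, 0]],
  ],
)

```text
time_s: 2.98
tool_pos: [500.6, 120.0, 242.1]
eef_rot: [0.689, 0.725, 0.001, 0.001]
ft_force: [-10.3, -2.7, 18.9]
grip_width: 0.4
gripper_force: 9.3
```

Emit:
send_rows(
  deltas=[
    [1, [0, 0, -0.002], [0, 0, 0]],
    [1, [0, 0, -0.002], [0, 0, 0]],
    [1, [0, 0, 0.02], [0, 0, 0]],
    [1, [0, 0, 0.07], [0, 0, 0]],
    [-0.45, [0.005, -0.06, 0.12], [0, 0, 0]],
    [-0.45, [0.005, -0.128, 0.12], [0, 0, 0]],
    [-0.45, [0.005, -0.128, 0.12], [0, 0, 0]],
  ],
)

```text
time_s: 3.85
tool_pos: [505.9, -10.5, 359.6]
eef_rot: [0.69, 0.724, 0.001, 0.002]
ft_force: [0.7, 0.8, -1.0]
grip_width: 27.3
gripper_force: 0.0
```

Run:
```python
from h import *
s=robot.state();print(s['tool_pos'],s['ft_force'],s['grip_width'])
cap('scene','scene2');cap('wrist','w2')
print(robot.camera_params('wrist'))
R=np.array([[np.cos(.049),-np.sin(.049)],[np.sin(.049),np.cos(.049)]])
for f in('scene1','scene2'):
    p,d=cloud(f); b=(p[...,:2]-[507.7,-19.9])@R
    for s in(1,-1):
        m=(abs(b[...,0])<80)&(abs(b[...,1]-s*139)<30)&(p[...,2]>40)&(p[...,2]<90);print(f,s,m.sum(),np.median(p[m][:,2]))
```

```text
[505.92944955 -10.51797957 359.61567586] [ 0.65221759  0.79477046 -1.02649348] 27.31759850516173
{'camera_matrix': array([[325.1922621 ,   0.        , 280.84791411],
       [  0.        , 325.1922621 , 209.8409354 ],
       [  0.        ,   0.        ,   1.        ]]), 'T': array([[ 9.98792138e-01, -4.73582272e-02, -1.30943714e-02,
         5.03426095e+02],
       [ 4.91207730e-02,  9.68838901e-01,  2.42772186e-01,
         5.72391293e+01],
       [ 1.18907601e-03, -2.43122157e-01,  9.69994950e-01,
         3.37971072e+02],
       [ 0.00000000e+00,  0.00000000e+00,  0.00000000e+00,
         1.00000000e+00]])}
scene1 1 754 71.1690431642615
scene1 -1 570 70.86988370672896
scene2 1 754 60.38066700340676
scene2 -1 560 60.40767003719378
```

View pics/w2.png

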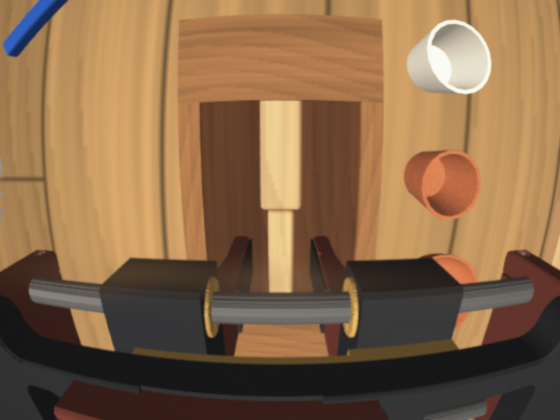

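The wrist view shows the opening's +y edge at row 100. The blade runs from there to its shoulder at row ~209 (cols 260–301), and the paddle is centred between the fingers. The depth readings show the cover is home.

Run:
```python
from h import *
z=np.load('pics/w2.npz');K,T=z['K'],z['T']
def at(u,v,h):
    q=np.array([u-K[0,2],v-K[1,2]])/K[0,0];r=np.hypot(*q)
    k=q/max(r,1e-9)*np.sin(r);ray=T[:3,:3]@np.array([k[0],-k[1],-np.cos(r)])
    return (T[:3,3]+ray*(h-T[2,3])/ray[2]).round(1)
for n,a in dict(edge=(281,101,60),sh_l=(260,209,30),sh_r=(301,209,30),bl=(260,120,30),br=(301,120,30)).items():print(n,at(*a))
# path clearance in box frame (y,z), paddle blade to +y, tilt raises handle
def clr(yb,zb,th):
    t=np.radians(th);u=np.array([-np.cos(t),np.sin(t)]);n=np.array([np.sin(t),np.cos(t)])
    c=np.array([yb,zb]) # bottom corner of the blade end
    b=c+np.outer(np.linspace(0,240,241),u);tp=b+22*n
    P=np.vstack([b,tp,c+np.outer(np.linspace(0,22,23),n)])
    out=[]
    for s in(1,-1):  # cover slabs as points: distance of slab boundary corners to the paddle rectangle
        C=np.array([[s*(100+k),h] for k in range(0,71,2) for h in(54,60)])
        L=(C-c)@u;N=(C-c)@n
        dx=np.maximum(np.maximum(-L,L-240),0);dy=np.maximum(np.maximum(-N,N-22),0)
        d=np.hypot(dx,dy);inside=(dx==0)&(dy==0);d[inside]=-np.minimum(N,22-N)[inside];out.append(d.min())
    return [round(float(v),1) for v in(*out,P[:,1].min()-8,170-P[P[:,1]<60][:,0].max())]
def path(G): # list of (grasp shift dy,dz,theta), grasp at paddle x=+5, z=+10 over centreline; initial center y=6
    for dy,dz,th in G:
        t=np.radians(th);u=np.array([-np.cos(t),np.sin(t)]);n=np.array([np.sin(t),np.cos(t)])
        g=np.array([6+5+dy,19+10+dz]);c=g-10*n-115*u-11*n
        e=[c+11*n,c+11*n+240*u]
        print((dy,dz,th),clr(*c,th),'blade',e[0].round(),'handle',e[1].round())
path([(0,3,0),(30,3,0),(30,9,4),(30,16,7),(30,22,10),(28,27,12),(25,31,14),(15,37,15),(5,42,17),(-5,47,19),(-20,54,21),(-35,61,23),(-50,70,25),(-60,80,25),(-60,150,25)])
```

```text
edge [503.   80.2  60. ]
sh_l [487.5 -22.1  30. ]
sh_r [527.6 -20.2  30. ]
bl [484.2  63.9  30. ]
br [522.6  65.8  30. ]
(0, 3, 0) [21.0, 21.0, 3.0, 44.0] blade [126.  22.] handle [-114.   22.]
(30, 3, 0) [21.0, 26.4, 3.0, 14.0] blade [156.  22.] handle [-84.  22.]
(30, 9, 4) [19.1, 17.5, 1.0, 14.2] blade [155.  20.] handle [-84.  37.]
(30, 16, 7) [15.1, 16.0, 2.1, 14.7] blade [154.  21.] handle [-84.  50.]
(30, 22, 10) [12.2, 14.4, 2.3, 15.6] blade [153.  21.] handle [-84.  63.]
(28, 27, 12) [9.7, 12.4, 3.5, 18.3] blade [149.  22.] handle [-85.  72.]
(25, 31, 14) [8.7, 13.8, 3.8, 22.2] blade [145.  22.] handle [-88.  81.]
(15, 37, 15) [6.6, 17.4, 8.0, 32.7] blade [134.  27.] handle [-97.  89.]
(5, 42, 17) [7.3, 23.4, 9.3, 43.7] blade [123.  28.] handle [-106.   98.]
(-5, 47, 19) [8.8, 28.6, 10.7, 54.9] blade [111.  29.] handle [-115.  107.]
(-20, 54, 21) [11.0, 33.1, 14.2, 71.3] blade [95. 32.] handle [-129.  118.]
(-35, 61, 23) [19.5, 36.3, 17.7, 87.8] blade [78. 36.] handle [-143.  130.]
(-50, 70, 25) [34.5, 40.1, 23.4, 104.4] blade [61. 41.] handle [-157.  143.]
(-60, 80, 25) [44.4, 45.0, 33.4, 115.2] blade [51. 51.] handle [-167.  153.]Traceback (most recent call last):
  File "<stdin>", line 27, in <module>
  File "<stdin>", line 26, in path
  File "<stdin>", line 20, in clr
    return umr_maximum(a, axis, None, out, keepdims, initial, where)
ValueError: zero-size array to reduction operation maximum which has no identity
```

Emit:
send_rows(
  deltas=[
    [-0.45, [0.001, 0.006, -0.03], [0, 0, 0]],
    [-0.45, [0.001, 0.006, -0.07], [0, 0, 0]],
    [-0.45, [0.001, 0.006, -0.11], [0, 0, 0]],
    [-0.45, [0.001, 0.006, -0.14], [0, 0, 0]],
    [-0.45, [0.001, 0.006, -0.158], [0, 0, 0]],
    [-0.45, [0.001, 0.006, -0.163], [0, 0, 0]],
    [-0.45, [0.001, 0.006, -0.163], [0, 0, 0]],
    [1, [0.001, 0.006, -0.163], [0, 0, 0]],
    [1, [0.001, 0.006, -0.163], [0, 0, 0]],
    [1, [0.001, 0.006, -0.163], [0, 0, 0]],
  ],
)

```text
time_s: 5.2
tool_pos: [507.2, -3.0, 195.4]
eef_rot: [0.69, 0.724, 0.0, 0.0]
ft_force: [-0.7, -0.2, 2.7]
grip_width: 39.8
gripper_force: 30.0
```

Run:
```python
from h import *
s=robot.state();print(s['tool_pos'],s['eef_rot'].round(3),s['ft_force'].round(1),s['grip_width'],s['gripper_force'],s['time_s'])
for dy,dz,th in [(0,3,0),(10,3,0),(20,3,0),(28,3,0),(28,9,4),(28,16,7),(28,23,10),(26,28,12),(23,32,14),(15,37,15),(5,42,17),(-5,47,19),(-20,54,21),(-35,61,23),(-50,70,25),(-60,80,25),(-60,110,25),(-60,150,20)]:
    t=np.radians(th);Y=dy+163*np.sin(t);Z=dz+163*(np.cos(t)-1)
    print((dy,dz,th),[round(-.049*Y/1e3,3),round(Y/1e3,3),round(Z/1e3,3)],[round(-th*.999,1),round(-th*.049,1),0])
```

```text
[507.18436659  -2.99635089 195.35840719] [0.69  0.724 0.    0.   ] [-0.7 -0.2  2.7] 39.80042104632704 30.000781416893005 5.2
(0, 3, 0) [np.float64(-0.0), np.float64(0.0), np.float64(0.003)] [0.0, 0.0, 0]
(10, 3, 0) [np.float64(-0.0), np.float64(0.01), np.float64(0.003)] [0.0, 0.0, 0]
(20, 3, 0) [np.float64(-0.001), np.float64(0.02), np.float64(0.003)] [0.0, 0.0, 0]
(28, 3, 0) [np.float64(-0.001), np.float64(0.028), np.float64(0.003)] [0.0, 0.0, 0]
(28, 9, 4) [np.float64(-0.002), np.float64(0.039), np.float64(0.009)] [-4.0, -0.2, 0]
(28, 16, 7) [np.float64(-0.002), np.float64(0.048), np.float64(0.015)] [-7.0, -0.3, 0]
(28, 23, 10) [np.float64(-0.003), np.float64(0.056), np.float64(0.021)] [-10.0, -0.5, 0]
(26, 28, 12) [np.float64(-0.003), np.float64(0.06), np.float64(0.024)] [-12.0, -0.6, 0]
(23, 32, 14) [np.float64(-0.003), np.float64(0.062), np.float64(0.027)] [-14.0, -0.7, 0]
(15, 37, 15) [np.float64(-0.003), np.float64(0.057), np.float64(0.031)] [-15.0, -0.7, 0]
(5, 42, 17) [np.float64(-0.003), np.float64(0.053), np.float64(0.035)] [-17.0, -0.8, 0]
(-5, 47, 19) [np.float64(-0.002), np.float64(0.048), np.float64(0.038)] [-19.0, -0.9, 0]
(-20, 54, 21) [np.float64(-0.002), np.float64(0.038), np.float64(0.043)] [-21.0, -1.0, 0]
(-35, 61, 23) [np.float64(-0.001), np.float64(0.029), np.float64(0.048)] [-23.0, -1.1, 0]
(-50, 70, 25) [np.float64(-0.001), np.float64(0.019), np.float64(0.055)] [-25.0, -1.2, 0]
(-60, 80, 25) [np.float64(-0.0), np.float64(0.009), np.float64(0.065)] [-25.0, -1.2, 0]
(-60, 110, 25) [np.float64(-0.0), np.float64(0.009), np.float64(0.095)] [-25.0, -1.2, 0]
(-60, 150, 20) [np.float64(0.0), np.float64(-0.004), np.float64(0.14)] [-20.0, -1.0, 0]
```

Emit:
send_rows(
  deltas=[
    [1, [0, 0, 0.003], [0, 0, 0]],
    [1, [0, 0.01, 0.003], [0, 0, 0]],
    [1, [-0.001, 0.02, 0.003], [0, 0, 0]],
    [1, [-0.001, 0.028, 0.003], [0, 0, 0]],
    [1, [-0.002, 0.039, 0.009], [-4, -0.2, 0]],
    [1, [-0.002, 0.048, 0.015], [-7, -0.3, 0]],
    [1, [-0.003, 0.056, 0.021], [-10, -0.5, 0]],
    [1, [-0.003, 0.06, 0.024], [-12, -0.6, 0]],
    [1, [-0.003, 0.062, 0.027], [-14, -0.7, 0]],
    [1, [-0.003, 0.062, 0.027], [-14, -0.7, 0]],
  ],
)

```text
time_s: 6.45
tool_pos: [504.1, 59.4, 221.6]
eef_rot: [0.684, 0.719, -0.084, 0.089]
ft_force: [0.2, -0.6, -1.1]
grip_width: 39.8
gripper_force: 30.0
```

Run:
```python
from h import *
s=robot.state();print(s['tool_pos'],s['eef_rot'].round(3),s['ft_force'].round(1),s['ft_torque'].round(2),s['grip_width'])
im,d,P=cap('scene','scene3')
cv2.imwrite('pics/s3c.png',cv2.resize(im[150:270,170:350,::-1],None,fx=4,fy=4))
p,_=cloud('scene3');R=np.array([[np.cos(.049),-np.sin(.049)],[np.sin(.049),np.cos(.049)]])
b=(p[...,:2]-[507.7,-19.9])@R
for s in(1,-1):
    m=(abs(b[...,0])<80)&(abs(b[...,1]-s*139)<30)&(p[...,2]>40)&(p[...,2]<80);print(s,m.sum(),np.median(p[m][:,2]))
m=(abs(b[...,0])<18)&(b[...,1]<-30)&(b[...,1]>-99)&(p[...,2]>45)
for y in range(-98,-30,8):
    k=m&(abs(b[...,1]-y)<4)
    if k.any():print(y,k.sum(),np.percentile(p[k][:,2],90).round(1))
```

```text
[504.0638818   59.36531248 221.62547562] [ 0.684  0.719 -0.084  0.089] [ 0.2 -0.6 -1.1] [0.11 0.04 0.  ] 39.791422835738416
1 742 60.511341204163955
-1 556 60.32796827026334
-98 3 61.9
-90 2 88.0
-82 21 93.4
-74 25 92.3
-66 22 88.8
-58 25 88.3
-50 23 85.4
-42 14 83.9
```

View pics/s3c.png

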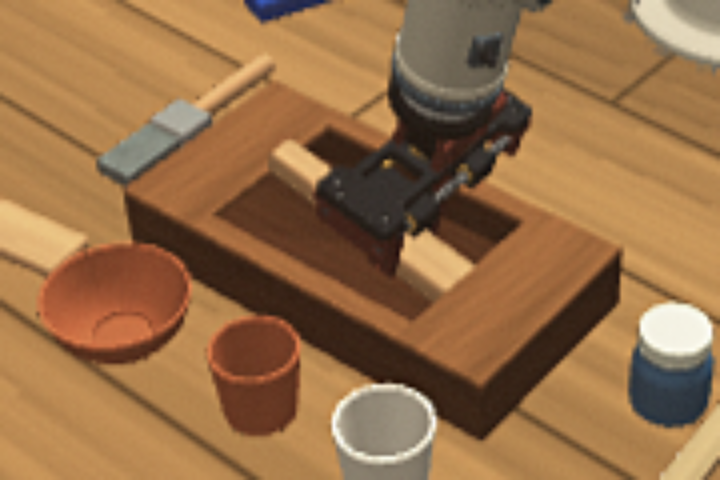

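The handle slants up out of the opening (end at crop pixel ~(285,150)), the blade is still under the +y deck, and the cover is home. Next I draw it out.

Emit:
send_rows(
  deltas=[
    [1, [0, -0.005, 0.004], [-1, 0, 0]],
    [1, [0, -0.009, 0.008], [-3, -0.1, 0]],
    [1, [0.001, -0.014, 0.011], [-5, -0.2, 0]],
    [1, [0.001, -0.024, 0.016], [-7, -0.3, 0]],
    [1, [0.002, -0.033, 0.021], [-9, -0.4, 0]],
    [1, [0.002, -0.043, 0.028], [-11, -0.5, 0]],
    [1, [0.003, -0.053, 0.038], [-11, -0.5, 0]],
    [1, [0.003, -0.053, 0.055], [-11, -0.5, 0]],
    [1, [0.003, -0.053, 0.075], [-11, -0.5, 0]],
    [1, [0.003, -0.053, 0.095], [-11, -0.5, 0]],
  ],
)

```text
time_s: 7.75
tool_pos: [507.1, 6.2, 318.8]
eef_rot: [0.673, 0.707, -0.149, 0.157]
ft_force: [-0.1, -0.1, -1.1]
grip_width: 40.0
gripper_force: 30.0
```

Emit:
send_rows(
  deltas=[
    [1, [0, 0, 0.02], [0, 0, 0]],
    [1, [0, 0, 0.05], [3, 0.1, 0]],
    [1, [0, 0, 0.08], [8, 0.4, 0]],
    [1, [0, 0, 0.1], [14, 0.7, 0]],
    [1, [0, 0, 0.11], [19, 0.9, 0]],
    [1, [0, 0, 0.11], [23, 1.1, 0]],
    [1, [0, 0, 0.11], [25, 1.2, 0]],
    [1, [0, 0, 0.11], [25, 1.2, 0]],
    [1, [0, 0, 0.11], [25, 1.2, 0]],
    [1, [0, 0, 0.11], [25, 1.2, 0]],
  ],
)

```text
time_s: 9.0
tool_pos: [507.0, 6.3, 426.5]
eef_rot: [0.689, 0.725, -0.0, 0.0]
ft_force: [0.1, -0.3, -0.6]
grip_width: 39.8
gripper_force: 30.0
```

Run:
```python
from h import *
s=robot.state();print(s['tool_pos'],s['eef_rot'].round(3),s['ft_force'].round(1),s['ft_torque'].round(2),s['grip_width'],s['gripper_force'],abs(s['qd']).max())
im,d,P=cap('scene','scene4')
p,_=cloud('scene4');R=np.array([[np.cos(.049),-np.sin(.049)],[np.sin(.049),np.cos(.049)]])
b=(p[...,:2]-[507.7,-19.9])@R
for s in(1,-1):
    m=(abs(b[...,0])<80)&(abs(b[...,1]-s*139)<30)&(p[...,2]>40)&(p[...,2]<80);print(s,m.sum(),np.median(p[m][:,2]))
for y in range(-200,160,20):
    k=(abs(b[...,0])<15)&(abs(b[...,1]-y)<6)&(p[...,2]>90)
    if k.any():print(y,k.sum(),np.percentile(p[k][:,2],[10,50]).round(1))
```

```text
[507.01867568   6.304398   426.50174394] [ 0.689  0.725 -0.     0.   ] [ 0.1 -0.3 -0.6] [-0.08  0.07  0.07] 39.78820853144083 29.999623596668243 0.004905897900100328
1 747 60.24998308928764
-1 562 60.01806779162695
-100 22 [246.1 259.3]
-80 20 [244.8 254.9]
-60 17 [242.4 252.4]
-40 18 [245.7 252.3]
-20 73 [251.3 635.6]
0 41 [253.  634.4]
20 85 [261.4 384.5]
40 77 [260.5 375.1]
60 449 [405.6 474.6]
80 71 [260.5 627.7]
100 183 [262.2 592.6]
120 29 [259.5 261.3]
140 40 [246.  253.8]
```

View pics/scene4.png

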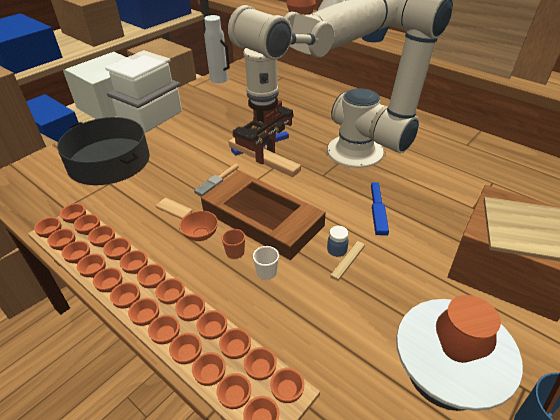

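The paddle is held level at z≈250 (pixels ~(235–300, 145–170)). The box is empty, the cover is home, and the things around the box haven't moved.

```bash
python3 -c "
from bench import robot
print(robot.sign_off())"
```

```text
the job is handed in; nothing more can be done
None
```

I pressed the cover home, took the paddle out through the hand opening, and handed the job in at about 9 s with the paddle gripped, still and level about 19 cm above the cover; the judge's result wasn't shown.

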